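Unlock and crank open the warming cabinet's hatch

TASK

The cake warming cabinet's sloping hatch is locked: swing the keeper bar on the hatch up until it points up the slope, then draw the bolt that it blocked all the way, to the right as you face the hatch. Then crank the handwheel beside the cabinet clockwise one full turn, so that the hatch stands level, and let go, leaving the boxes, cakes and other things round about where they are.

Things in the scene. Friction and masses are not known exactly. Their poses are not given: they have to be found in the camera images.
- cabinet: Fixed aluminium warming cabinet, 330 mm wide (y), 280 deep (x), 214 high. Origin on the table; x to its back, y left, z up; turned up to 14 deg. Front sill at x=-90 mm, 85 high; from there a panel slopes up at 40 deg to the ledge at z=214, x=65 to 190. The middle of the slope, y=-116 to 116, is the steel hatch, hinged at x=63, z=214.
- hatch (a joint): Opening angle of the hatch, rad: 0 shut (sloping 40 deg), 0.698 when it stands level (horizontal). It turns about its upper edge, its lower edge rising. Driven only through the handwheel's gear: it opens 1/9 of the handwheel's angle, and stays where it is cranked.
- hatch_edge (a point): Middle of the hatch's lower edge, 200 mm from its hinge. Axes: x up the slope, y to the cabinet's left, z square out of the hatch.
- keeper (a joint): Angle of the first catch, rad: at 0 to 0.08 the flat bar lies across the hatch, end to end with the bolt, and stops it from being drawn; 1.57 when swung clear, its peg raised so that it points straight up the slope (stop at 1.62). Friction holds it anywhere; about 1.2 N at its peg moves it.
- keeper_grip (a point): Point on the keeper's peg, 55 mm off the hatch's face. The peg is a round steel pin 16 mm across, square to the hatch, from 22 to 76 mm off its face, 78 mm from the pivot. Axes turn with the keeper: z along the peg outwards, y from pivot to peg.
- keeper_pivot (a point): On the keeper's pivot axis, 55 mm off the hatch's face. The pivot is 45 mm from the hatch's lower edge and 45 mm to the right of its middle; its hub ends 28 mm off the face, the keeper's bar (16 mm wide) 25 mm off.
- bolt (a joint): How far the bolt is drawn, m: 0 to 0.003 shot (its tip is under the staple on the cabinet's left cheek and holds the hatch shut), 0.045 fully drawn (stop). It slides to the cabinet's right (-y of the hatch) along the hatch's lower edge. Friction about 2.5 N holds it.
- bolt_grip (a point): Point on the bolt's peg, 55 mm off the hatch's face. The peg is a round steel pin 18 mm across, square to the hatch, from 22 to 76 mm off its face; the bolt's rod, 16 mm thick and 105 mm long, ends 26 mm off the face. Axes: as hatch_edge. When the bolt is shot this peg is 65 mm to the left of the keeper's peg.
- handwheel (a joint): Angle of the handwheel, rad: 0 at the start, growing clockwise seen from above; one full turn is 6.283. About 3 N at the grip turns it; friction holds it.
- wheel_axis (a point): On the upright axis of the handwheel, 220 mm above the table, at the height to hold the grip. The wheel is a spoked steel ring 148 mm across, its top 176 mm above the table, on a round grey gear post 84 mm across, 260 mm to the right of the cabinet's origin and 30 mm forward of it.
- crank_grip (a point): On the crank grip, 220 mm above the table: an upright black round grip 20 mm across, 178 to 240 mm above the table, 58 mm from the wheel's axis. It spins freely on its own pin, so fingers holding it need not turn while they carry it round. It may start on any side of the wheel.
- gift_flat: Red gift box lying flat, 100 x 170 x 45 mm, on the table in front of the cabinet. A bystander: leave it where it is. Origin under its centre.
- gift_ledge: Small red gift box, 75 x 110 x 50 mm, on the cabinet's top ledge. A bystander: leave it where it is. Origin under its centre.
- tin: Gold cake tin, 84 mm across, 75 mm tall, on the cabinet's top ledge. A bystander: leave it where it is. Origin under its centre.
- carton: Red carton standing upright, 70 x 60 x 160 mm tall, beside the cabinet or beside the handwheel. A bystander: leave it where it is. Origin under its centre.
- jar: Jar, 64 mm across, 120 mm tall, beside the handwheel or beside the cabinet. A bystander: leave it where it is. Origin under its centre.
- cake1: Square cake, 55 x 45 x 32 mm tall, on the table close in front of the cabinet. A bystander: leave it where it is. Origin under its centre.
- cake2: As cake1. A bystander: leave it where it is. Origin under its centre.
- scraper: Spatula with a handle, 200 mm long, lying flat on the table. A bystander: leave it where it is. Origin under its centre.

How it is judged:
On the way, in this order (a step that is already met when the one before it is completed fails the run):
1. the keeper is swung clear (at least 69 deg) while the bolt is still shot (value of joint keeper above 1.2 rad and value of joint bolt below 0.012 m and value of joint hatch below 0.06 rad), for 0.1 s.
2. the bolt is drawn at least 38 of its 45 mm while the hatch is still shut (value of joint bolt above 0.038 m and value of joint keeper above 1.1 rad and value of joint hatch below 0.06 rad), for 0.1 s.
3. the hatch is cranked level, within 4.4 deg (value of joint hatch between 0.62 and 0.776 rad), for 0.2 s.
At the end, for the whole second after the job is handed in: The keeper is swung clear (63 deg or more), the bolt is drawn at least 36 mm, the hatch stands level within 4.4 deg (0.62 to 0.776 rad; the handwheel one turn within 40 deg) and is at rest (all of step 3 and value of joint keeper above 1.1 rad and value of joint bolt above 0.036 m and velocity of joint hatch between -0.03 and 0.03 rad/s); the robot touches nothing.
It fails at once if a bystander is moved by more than 20 mm (distance of any of gift_flat, gift_ledge, tin, carton, jar, cake1, cake2, scraper from where it was at the start of the episode above 0.02 m).
It also fails if it takes over 58 s, if anything falls off the work surface, if the arm or the gripper's body presses on something with over 40 N, if the wrist force passes 120 N, or if a joint passes its speed limit or range.

ROBOT

A 6-joint arm with a two-finger parallel gripper is mounted at the origin on the work surface. World frame = base frame: x ahead of the robot, y to its left, z up, the work surface at z = 0. Lengths are in m, angles in rad, forces in N, time in s.
With the tool pointing down it reaches from about 0.25 to 0.775 m from the base axis. Payload 4 kg.
Tool frame: the origin (TCP) lies on the centre line of the jaws, within the pads' length; the fingertips stand 17 mm ahead of it and the grasp point (between the pads) lies 2 mm behind it; z points along the fingers, y is the line along which they close (so a half turn about z gives the same grasp; the last joint's range is limited). The gripper opens to 94 mm and grips with 3 to 60 N. Pads are 16 mm wide; open, the fingers measure 119 mm over their backs; the gripper's body (75 mm by 177 mm) begins 78 mm behind the grasp point.
Start: joints at [1.159, 0.087, 1.371, -0, 1.684, -0.103], TCP at [0.167, 0.524, 0.223] pointing down, gripper open.
Joint ranges: [-3.1, 3.1], [-0.76, 2.03], [0.27, 2.55], [-1.08, 4.22], [0.17, 2.65], [-2.57, 2.57]. Speed limits (rad/s): [2.79, 2.79, 3.14, 3.14, 3.14, 3.14].

INTERFACE

Orientations are given as [roll, pitch, yaw] about the fixed x, y, z axes, in that order (R = Rz(yaw) Ry(pitch) Rx(roll)).
In Python, from bench import robot gives the robot as it stands.
- The arm moves only by the tool servo_tool, never from a script. Its argument "plan" is a list of rows, each a list of 7 numbers: the shift along the tool's x, y, z normalised to -1 to 1, where 1 is 0.1 m, then the turn, a rotation vector about the tool's x, y, z normalised to -1 to 1, where 1 is pi/2 rad, then the finger opening in mm, from 0 to 94. In form: [[x, y, z, ax, ay, az, gripper], ...]. A call has 1 to 12 rows; each row is the pose to reach, as a shift and turn from the pose commanded when the call began, along the tool's axes at that moment; what a row does not reach only later rows make up. A row lasts 1/12 s, in which the tool goes at most 41.7 mm and 7.16 degrees, less where a joint would pass 70% of its speed; a pose out of reach is approached as far as the arm can. A call with a number of a shift or a turn outside -1 to 1 is refused whole. A call with a gripper value outside its range is refused whole. The fingers move at their own pace and stop on an object; the grip force is fixed at half the most. Time passes only in rows, so rows that repeat a pose let the fingers close. It gives the time, the measured TCP pose, the force, the opening and the grip force at its end, in the units of the state.
- robot.get_obs(): the state, without advancing time (a new reading comes with each control period).
- robot.snapshot(name): name is "scene" or "top" or "wrist"; returns the picture (384x512x3 uint8, red, green, blue); there is no depth.
- robot.camera_params(name): a dict with "camera_matrix" (3x3 intrinsics, pixels), "rvec" (rotation vector, rad) and "tvec" (3), from world to camera coordinates, as OpenCV has them; the wrist camera has in their place "tool_from_camera" (4x4, takes a point from camera to tool coordinates, whose origin is the TCP and whose axes are the flange's). Camera axes: x right, y down, z forward; pixel columns grow to the right and rows downward; lengths in m; the calibration is good to about 2 mm. A picture is of the moment at which its call begins: read the wrist's pose just before it. camera_params takes no time and is no camera call.
- robot.close_job(): hands the job in; it is judged then, once.
Trained networks look in the newest picture that a camera, given by its name, has taken for a name from the list of things; names that differ only in an ending like _2 or _b are one class to them, and where a whole thing is asked for, a point or a joint stands for the part that bears it (a point fixed in the world has none). Each returns a list of dicts, best first, with "conf" (0 to 1); they miss things now and then, are a little off and sometimes report something else, mostly with a low value. They report only what shows in the picture. A call takes as long as a camera call.
- robot.find_in(thing, camera): "extent" ([centre column, centre row, width, height] in pixels, round what is visible of it).
The state is a dict: "time": time; "joint_positions": joint angles; "qvel": joint speeds; "joint_torque": joint torques, N m; "tool_pos": TCP position; "ee_rot": TCP orientation; "wrist_force": force on the tool from outside, world axes, zero at the start; "wrist_torque": the same for the moment, N m; "width": finger opening in m; "finger_force": force on a finger pad.
Only numpy, scipy, OpenCV 4.12 (cv2) and the standard library are available. Lean on these libraries where they do the work, as an engineer would, in place of code of your own. Each camera call takes 0.05 s, during which the arm holds its last target. There are 200 camera calls.

## Working session

There is one attempt and no reset: what is moved stays moved. The work goes in short steps, Python scripts to look and compute and a tool call to move; the robot and the scene stay as the last step left them, time stands still between calls to the robot, and variables do not carry over. Pictures are saved under pics/ and viewed, at most 10 in all, crops included, and the job is handed in when it is done.

Besides the shell and the picture viewer there is one more tool, called after ">>>" as name(argument=value, ...), one argument or row to a line, values as JSON. servo_tool: Moves the arm, as the interface text tells. Scaled input: -1 to 1 covers 0.1 m each way for a shift and pi/2 rad each way for a turn. Its arguments: {"type":"object","properties":{"plan":{"type":"array","items":{"type":"array","items":{"type":"number"}}}},"required":["plan"]}

```bash
mkdir -p pics
cat > h.py <<'E'
from bench import robot
import numpy as np, cv2
from scipy.spatial.transform import Rotation as R
def snap(n,f):
    im=robot.snapshot(n); cv2.imwrite('pics/'+f,im[:,:,::-1]); return im
E
python3 - <<'E'
from h import *
a=snap('scene','a.png');b=snap('top','b.png')
cv2.imwrite('pics/ab.png',np.vstack([a,b])[:,:,::-1])
for n in('scene','top'):
    p=robot.camera_params(n);print(n,p)
    for t in ['cabinet','hatch','keeper','keeper_grip','bolt_grip','handwheel','crank_grip','carton','jar','tin','gift_flat','gift_ledge']:
        d=robot.find_in(t,n);print(t,[(np.round(x['extent']).tolist(),round(x['conf'],2)) for x in d[:2]])
print(robot.camera_params('wrist'));print(robot.get_obs())
E
```

```text
scene {'camera_matrix': array([[374.74596764,   0.        , 255.25500468],
       [  0.        , 374.74596764, 183.53373754],
       [  0.        ,   0.        ,   1.        ]]), 'rvec': array([ 2.04427734,  1.37297172, -0.55363105]), 'tvec': array([-0.23467966, -0.21862874,  1.4202901 ])}
cabinet [([275.0, 228.0, 177.0, 148.0], 0.97)]
hatch [([260.0, 182.0, 89.0, 59.0], 0.58)]
keeper [([255.0, 174.0, 34.0, 34.0], 0.84)]
keeper_grip [([290.0, 167.0, 25.0, 27.0], 0.62), ([256.0, 174.0, 37.0, 28.0], 0.6)]
bolt_grip [([290.0, 167.0, 26.0, 29.0], 0.47), ([274.0, 230.0, 177.0, 148.0], 0.24)]
handwheel [([165.0, 207.0, 56.0, 47.0], 0.88), ([275.0, 228.0, 180.0, 149.0], 0.51)]
crank_grip [([163.0, 209.0, 62.0, 44.0], 0.9)]
carton [([360.0, 198.0, 30.0, 45.0], 0.71), ([257.0, 175.0, 37.0, 31.0], 0.23)]
jar [([104.0, 249.0, 36.0, 45.0], 0.87)]
tin [([321.0, 193.0, 41.0, 50.0], 0.87), ([257.0, 175.0, 35.0, 32.0], 0.68)]
gift_flat [([307.0, 150.0, 56.0, 34.0], 0.62)]
gift_ledge [([263.0, 213.0, 62.0, 55.0], 0.7)]
top {'camera_matrix': array([[454.10133341,   0.        , 262.79761913],
       [ 
[... 1524 characters left out ...]
000e+00]])}
{'time': 1.3, 'joint_positions': array([ 1.15887206e+00,  8.72287390e-02,  1.37068120e+00, -9.35590223e-06,
        1.68361779e+00, -1.03121813e-01]), 'qvel': array([ 0.00146368,  0.00054127,  0.00141831, -0.00063019, -0.0007725 ,
       -0.00115956]), 'joint_torque': array([-3.25674537e-04, -3.40039337e+01, -3.02596843e+01,  7.19467364e-02,
        2.37251254e-02,  1.55172881e-05]), 'tool_pos': array([0.16718161, 0.52399618, 0.2224997 ]), 'ee_rot': array([3.14152903e+00, 1.59305102e-05, 2.83278914e+00]), 'wrist_force': array([ 0.55451053,  0.47508674, -0.11395474]), 'wrist_torque': array([-0.01031794,  0.0111797 ,  0.02066171]), 'finger_force': 0.0, 'width': 0.09377554937056015}
```

View pics/a.png

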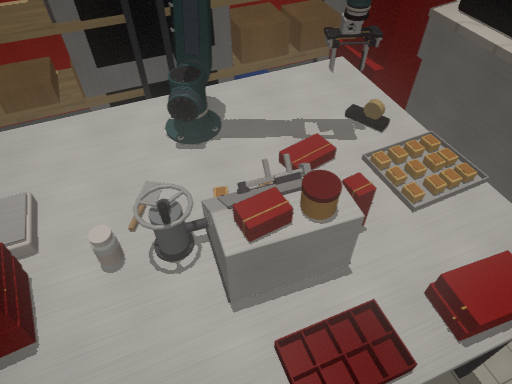

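View pics/b.png

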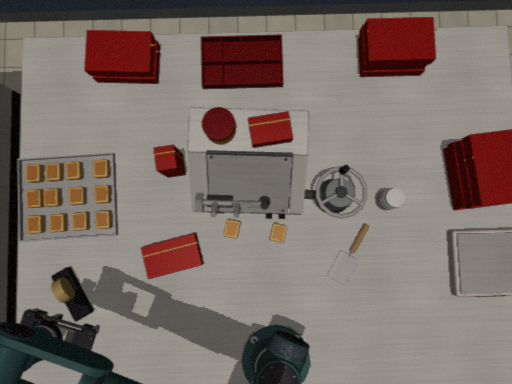

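Top view: cabinet at about (190–308, 108–214), keeper hub near (264,202), the pegs near (235,209) and (213,209), wheel centre (342,192) with its grip near (345,169). I'll zoom in for the fit.

Run:
```python
from h import *
b=cv2.imread('pics/b.png')
cv2.imwrite('pics/b2.png',cv2.resize(b[98:248,180:380],None,fx=4,fy=4,interpolation=cv2.INTER_CUBIC))
```

```text
(no output)
```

View pics/b2.png

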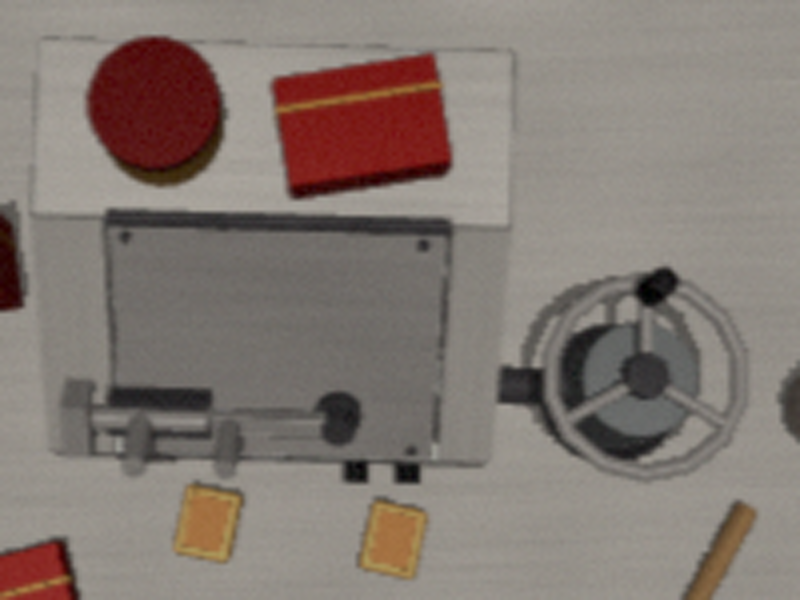

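```bash
cat >> h.py <<'E'
from scipy.optimize import least_squares
def proj(P,n='top'):
    p=robot.camera_params(n); return cv2.projectPoints(np.float64(P).reshape(-1,1,3),p['rvec'],p['tvec'],p['camera_matrix'],None)[0][:,0]
c40,s40=np.cos(np.radians(40)),np.sin(np.radians(40))
E=np.array([c40,0,s40]);Y=np.array([0,1.,0]);N=np.array([-s40,0,c40]);HE=np.array([.063,0,.214])-.2*E
def hp(x,y,z): return HE+x*E+y*Y+z*N   # hatch -> cabinet
def Rz(a): return R.from_euler('z',a).as_matrix()
def W(pose,P): return np.atleast_2d(P)@Rz(pose[2]).T+[pose[0],pose[1],0]
E
python3 - <<'E'
from h import *
C=np.array([[.19,.165,.214],[.19,-.165,.214],[.065,.165,.214],[.065,-.165,.214],[-.09,.165,.085],[-.09,-.165,.085],[-.03,-.26,.176]])
u=np.array([[42,40],[514,50],[34,213],[509,226],[52,455],[490,465],[646,376]])
c2i=lambda u:np.array([180,98])+(np.array(u)+.5)/4-.5
px=c2i(u)
f=lambda p:(proj(W(p,C))-px).ravel()
r=least_squares(f,[.5,0,0]);print(r.x,np.degrees(r.x[2]));print(np.round(r.fun.reshape(-1,2),1))
p=r.x
i2c=lambda q:np.round((q-[180,98]+.5)*4-.5)
piv=(.045,-.045); bp=hp(.045,-.045,.028)
K0=[hp(.045,-.045+.078,z) for z in(.022,.055,.076)];B0=[hp(.045,.098,z) for z in(.022,.055,.076)]
B1=[hp(.0,.098,z) for z in(.022,.055,.076)]
print('hub',i2c(proj(W(p,bp))));print('K',i2c(proj(W(p,K0))));print('B',i2c(proj(W(p,B0))))
# crank grip
g=lambda a:W(p,[[-.03,-.26,.24]])+[[.058*np.cos(a),.058*np.sin(a),0]]
a=least_squares(lambda a:(proj(g(a[0]))-c2i([[661,280]])).ravel(),[0.]);print('crank ang world',np.degrees(a.x),a.fun,g(a.x[0]))
np.save('pose.npy',p)
print('edge rows: axis',W(p,[[-.03,-.26,.22]]),'Kgrip',W(p,K0[1:2]),'Bgrip',W(p,B0[1:2]))
E
```

```text
[ 0.53964621  0.06549747 -0.05282907] -3.026882682265301
[[-1.  -0.6]
 [ 0.8 -0.1]
 [-0.8  1. ]
 [ 1.4  0.7]
 [-0.4 -0.6]
 [ 0.8 -0.5]
 [-0.8 -0.1]]
hub [[333. 434.]]
K [[225. 426.]
 [222. 454.]
 [221. 473.]]
B [[135. 424.]
 [130. 452.]
 [127. 470.]]
crank ang world [-3.5439309] [-0.0068407   0.20537927] [[ 0.55384798 -0.19614086  0.24      ]]
edge rows: axis [[ 0.4959589  -0.19255566  0.22      ]] Kgrip [[0.45042564 0.1032614  0.15650036]] Bgrip [[0.45385793 0.16817072 0.15650036]]
```

```bash
cat >> h.py <<'E'
def cur():
    o=robot.get_obs(); return np.array(o['tool_pos']),R.from_euler('xyz',o['ee_rot']),o
def hR(pose): # tool x down slope, y left, z into hatch
    return R.from_matrix(Rz(pose[2])@np.column_stack([-E,Y,-N]))
def rel(P,Rt=None):
    p,r,o=cur(); d=r.inv().apply(np.array(P)-p)/.1
    w=np.zeros(3) if Rt is None else (r.inv()*Rt).as_rotvec()/(np.pi/2)
    return np.round(np.r_[d,w],3)
E
python3 - <<'E'
from h import *
p=np.load('pose.npy'); T=W(p,hp(.045,.033,.135))[0]
print(T,rel(T,hR(p)), rel(T,hR(p))[:3]/5)
E
```

```text
[0.39907437 0.10597677 0.21778392] [-3.48  -3.278  0.047 -0.057 -0.442 -0.156] [-0.696  -0.6556  0.0094]
```

>>> servo_tool(
  plan=[
    [-0.87, -0.82, -0.2, 0, 0, 0, 50],
    [-0.87, -0.82, -0.2, 0, 0, 0, 50],
    [-0.87, -0.82, -0.2, 0, 0, 0, 50],
    [-0.87, -0.82, -0.2, 0, 0, 0, 50],
  ],
)

```text
time: 1.63
tool_pos: [0.2279, 0.4159, 0.2446]
ee_rot: [3.14, 0.004, 2.827]
wrist_force: [-0.2, 1.4, 0.7]
width: 0.0709
finger_force: 0.0
```

>>> servo_tool(
  plan=[
    [-0.87, -0.82, -0.2, 0, 0, 0, 50],
    [-0.87, -0.82, -0.2, 0, 0, 0, 50],
    [-0.87, -0.82, -0.2, 0, 0, 0, 50],
    [-0.87, -0.82, -0.2, 0, 0, 0, 50],
  ],
)

```text
time: 1.97
tool_pos: [0.286, 0.3113, 0.2643]
ee_rot: [3.14, 0.004, 2.825]
wrist_force: [1.0, -0.1, 0.4]
width: 0.0501
finger_force: 0.0
```

>>> servo_tool(
  plan=[
    [-0.87, -0.82, 0, -0.057, -0.442, -0.156, 50],
    [-0.87, -0.82, 0, -0.057, -0.442, -0.156, 50],
    [-0.87, -0.82, 0, -0.057, -0.442, -0.156, 50],
    [-0.87, -0.82, 0, -0.057, -0.442, -0.156, 50],
    [-0.87, -0.82, 0, -0.057, -0.442, -0.156, 50],
    [-0.87, -0.82, 0, -0.057, -0.442, -0.156, 50],
    [-0.87, -0.82, 0, -0.057, -0.442, -0.156, 50],
    [-0.87, -0.82, 0, -0.057, -0.442, -0.156, 50],
  ],
)

```text
time: 2.63
tool_pos: [0.3395, 0.2112, 0.2612]
ee_rot: [3.141, 0.695, 3.091]
wrist_force: [-0.6, -0.5, 0.5]
width: 0.0498
finger_force: 0.0
```

Run:
```python
from h import *
p=np.load('pose.npy'); T=W(p,hp(.045,.033,.135))[0]
print(rel(T,hR(p)),cur())
```

```text
[-2.190e-01 -1.021e+00  7.480e-01  1.000e-03 -2.000e-03  1.000e-03] (array([0.33954629, 0.21119287, 0.26124489]), Rotation.from_matrix(array([[-7.66796053e-01,  4.99454979e-02,  6.39944733e-01],
                            [ 3.86502993e-02,  9.98751832e-01, -3.16375143e-02],
                            [-6.40726126e-01,  4.74534361e-04, -7.67769371e-01]])), {'time': 2.6333, 'joint_positions': array([ 0.83018048, -0.62069312,  1.99355502, -0.53493105,  1.31863744,
       -0.67523612]), 'qvel': array([-0.04095587,  0.03360907, -0.08735299, -0.00109667, -0.00251824,
       -0.00275496]), 'joint_torque': array([  0.60209395,  -7.43797883, -30.38818717,  -1.93341807,
        -1.49270028,   0.04218335]), 'tool_pos': array([0.33954629, 0.21119287, 0.26124489]), 'ee_rot': array([3.14097458, 0.69544365, 3.09123035]), 'wrist_force': array([-0.61487466, -0.543735  ,  0.54297753]), 'wrist_torque': array([0.0529911 , 0.26173782, 0.00072309]), 'finger_force': 0.0, 'width': 0.04979767069863722})
```

>>> servo_tool(
  plan=[
    [-0.22, -1, 0.2, 0, 0, 0, 50],
    [-0.22, -1, 0.2, 0, 0, 0, 50],
    [-0.22, -1, 0.2, 0, 0, 0, 50],
    [-0.22, -1, 0.2, 0, 0, 0, 50],
    [-0.22, -1, 0.2, 0, 0, 0, 50],
  ],
)

```text
time: 3.05
tool_pos: [0.3763, 0.1148, 0.2643]
ee_rot: [-3.138, 0.692, 3.079]
wrist_force: [0.9, 1.2, -0.8]
width: 0.0499
finger_force: 0.0
```

```bash
cat >> h.py <<'E'
def wproj(P,pr=None):
    p,r=pr or cur()[:2]; w=robot.camera_params('wrist'); T=w['tool_from_camera']
    t=r.inv().apply(np.atleast_2d(P)-p); c=(t-T[:3,3])@T[:3,:3]; k=w['camera_matrix']
    q=c@k.T; return q[:,:2]/q[:,2:]
E
python3 - <<'E'
from h import *
p=np.load('pose.npy'); 
print(cur()[2]['joint_positions'],rel(W(p,hp(.045,.033,.135))[0],hR(p)))
im=snap('wrist','w1.png')
for nm,P in dict(K=[hp(.045,.033,z) for z in(.022,.076)],B=[hp(.045,.098,z) for z in(.022,.076)],hub=[hp(.045,-.045,.028)],edge=[hp(0,-.116,0),hp(0,.116,0)],top=[hp(.2,-.116,0),hp(.2,.116,0)]).items(): print(nm,np.round(wproj(W(p,P))).tolist())
E
```

```text
[ 0.39340941 -0.75367306  2.04489107 -0.30651246  1.22719499 -1.10333282] [ 0.118 -0.073  0.507 -0.006 -0.004 -0.005]
K [[248.0, 167.0], [246.0, 178.0]]
B [[314.0, 167.0], [325.0, 178.0]]
hub [[167.0, 168.0]]
edge [[101.0, 120.0], [330.0, 119.0]]
top [[121.0, 295.0], [321.0, 296.0]]
```

View pics/w1.png

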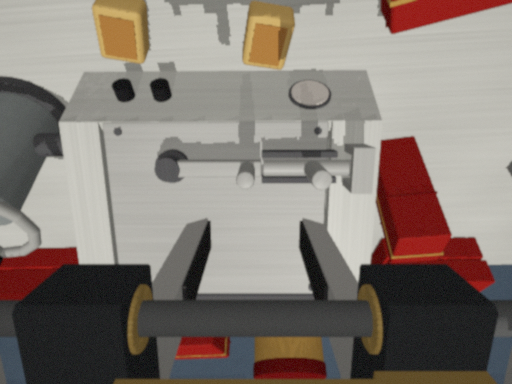

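Wrist view: the keeper peg's tip is at (245,181), the bolt peg's at (321,180) and the hub at (169,166). All three are within 2–4 px of the model, so I'll go in.

>>> servo_tool(
  plan=[
    [0.1, -0.07, 0.2, 0, 0, 0, 50],
    [0.1, -0.07, 0.4, 0, 0, 0, 50],
    [0.1, -0.07, 0.6, 0, 0, 0, 50],
    [0.1, -0.07, 0.6, 0, 0, 0, 50],
  ],
)

```text
time: 3.43
tool_pos: [0.4042, 0.1083, 0.2056]
ee_rot: [-3.133, 0.684, 3.091]
wrist_force: [-0.8, 0.4, -0.3]
width: 0.0501
finger_force: 0.0
```

Run:
```python
from h import *
p=np.load('pose.npy'); 
print(cur()[2]['joint_positions'],rel(W(p,hp(.047,.033,.055))[0],hR(p)))
```

```text
[ 0.31157389 -0.69297454  2.13138656 -0.26775866  1.07005767 -1.15350603] [-0.07  -0.021  0.674 -0.005 -0.009  0.001]
```

>>> servo_tool(
  plan=[
    [-0.07, -0.02, 0.2, 0, -0.009, 0, 50],
    [-0.07, -0.02, 0.45, 0, -0.009, 0, 50],
    [-0.07, -0.02, 0.67, 0, -0.009, 0, 50],
    [-0.07, -0.02, 0.67, 0, -0.009, 0, 50],
    [-0.07, -0.02, 0.67, 0, -0.009, 0, 0],
    [-0.07, -0.02, 0.67, 0, -0.009, 0, 0],
    [-0.07, -0.02, 0.67, 0, -0.009, 0, 0],
    [-0.07, -0.02, 0.67, 0, -0.009, 0, 0],
    [-0.07, -0.02, 0.67, 0, -0.009, 0, 0],
    [-0.07, -0.02, 0.67, 0, -0.009, 0, 0],
  ],
)

```text
time: 4.27
tool_pos: [0.4529, 0.1016, 0.1637]
ee_rot: [-3.132, 0.707, 3.09]
wrist_force: [-2.8, -2.9, 3.2]
width: 0.0154
finger_force: 30.0
```

Run:
```python
from h import *
p=np.load('pose.npy'); q,r,o=cur()
print(o['joint_positions'],o['width'],o['finger_force'],o['wrist_force'],rel(W(p,hp(.047,.033,.055))[0],hR(p)))
h=(q-[p[0],p[1],0])@Rz(p[2])-HE; print('hatch coords',h@E,h@Y,h@N)
for t in np.radians([0,10,20,30,40,50,60,70,80,90]):
    # tool axes: x=-E, y=+Y
    print(np.round([-.78*np.sin(t), -.78*(1-np.cos(t))],2))
```

```text
[ 0.2397912  -0.56207845  2.16208094 -0.25846586  0.87438876 -1.1780608 ] 0.015392702711627371 30.009766817092896 [-2.76279703 -2.91018726  3.19970126] [ 0.046  0.015  0.038 -0.006  0.006  0.   ]
hatch coords 0.05154790871774784 0.03151454057488698 0.058875136851375694
[-0. -0.]
[-0.14 -0.01]
[-0.27 -0.05]
[-0.39 -0.1 ]
[-0.5  -0.18]
[-0.6  -0.28]
[-0.68 -0.39]
[-0.73 -0.51]
[-0.77 -0.64]
[-0.78 -0.78]
```

>>> servo_tool(
  plan=[
    [-0.14, -0.01, 0, 0, 0, 0, 0],
    [-0.27, -0.05, 0, 0, 0, 0, 0],
    [-0.39, -0.1, 0, 0, 0, 0, 0],
    [-0.5, -0.18, 0, 0, 0, 0, 0],
    [-0.6, -0.28, 0, 0, 0, 0, 0],
    [-0.68, -0.39, 0, 0, 0, 0, 0],
    [-0.73, -0.51, 0, 0, 0, 0, 0],
    [-0.76, -0.64, 0, 0, 0, 0, 0],
    [-0.77, -0.75, 0, 0, 0, 0, 0],
    [-0.77, -0.77, 0, 0, 0, 0, 0],
    [-0.77, -0.77, 0, 0, 0, 0, 0],
  ],
)

```text
time: 5.18
tool_pos: [0.5151, 0.0207, 0.2241]
ee_rot: [-3.135, 0.735, 3.086]
wrist_force: [28.9, -1.8, -0.7]
width: 0.0005
finger_force: 11.4
```

```bash
cat >> h.py <<'E'
def hc(p):
    q,r,o=cur(); h=(q-[p[0],p[1],0])@Rz(p[2])-HE; return np.round([h@E,h@Y,h@N],4),o
E
python3 - <<'E'
from h import *
p=np.load('pose.npy'); h,o=hc(p); print(h,o['joint_positions'],o['width'],o['finger_force'],o['wrist_force'],rel(W(p,hp(.123,-.045,.055))[0],hR(p)))
E
```

```text
[ 0.1413 -0.046   0.0624] [-0.07304243 -0.50113626  2.02021361  0.00633924  0.88791834 -1.58739262] 0.00047862491208457104 11.36224240064621 [28.90910963 -1.75553374 -0.748843  ] [ 0.185  0.01   0.067 -0.005  0.023 -0.002]
```

>>> servo_tool(
  plan=[
    [-0.1, 0, -0.1, 0, 0, 0, 0],
    [-0.1, 0, -0.5, 0, 0, 0, 50],
    [-0.1, 0, -0.9, 0, 0, 0, 50],
    [-0.1, 0, -0.9, 0, 0, 0, 50],
  ],
)

```text
time: 5.52
tool_pos: [0.4565, 0.0258, 0.2984]
ee_rot: [-3.135, 0.721, 3.088]
wrist_force: [0.7, -0.3, 1.6]
width: 0.017
finger_force: 0.0
```

Run:
```python
from h import *
p=np.load('pose.npy'); h,o=hc(p); print(h,o['joint_positions'],o['wrist_force'],o['width'])
im=snap('wrist','w2.png')
for nm,P in dict(K=[hp(.123,-.045,z) for z in(.022,.076)],B=[hp(.045,.098,z) for z in(.022,.076)],hub=[hp(.045,-.045,.028)],edge=[hp(0,-.116,0),hp(0,.116,0)],top=[hp(.2,-.116,0),hp(.2,.116,0)]).items(): print(nm,np.round(wproj(W(p,P))).tolist())
```

```text
[ 0.1439 -0.0441  0.1571] [-0.07149884 -0.65934085  1.95010594  0.00562217  1.12933525 -1.58694385] [ 0.68696746 -0.32418884  1.63544047] 0.01696020682761689
K [[255.0, 161.0], [255.0, 175.0]]
B [[430.0, 67.0], [471.0, 61.0]]
hub [[256.0, 67.0]]
edge [[172.0, 13.0], [446.0, 13.0]]
top [[185.0, 232.0], [416.0, 233.0]]
```

View pics/w2.png

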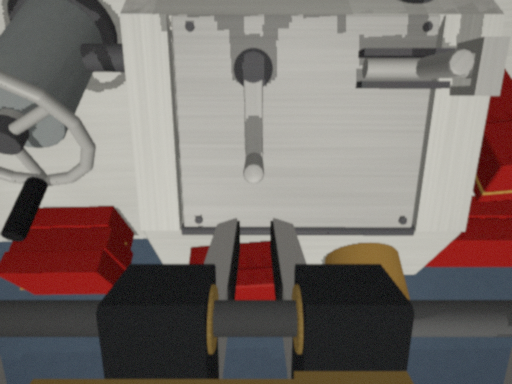

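Keeper bar now points straight up the slope, with the peg tip at (254,172) where 90° predicts it. The bolt peg's tip is at (461,62), so it sits at y≈0.094. On to the bolt.

>>> servo_tool(
  plan=[
    [0.49, 0.69, 0, 0, 0, 0, 44],
    [0.49, 0.69, 0, 0, 0, 0, 44],
    [0.49, 0.69, 0, 0, 0, 0, 44],
    [0.49, 0.69, 0, 0, 0, 0, 44],
  ],
)

```text
time: 5.9
tool_pos: [0.4212, 0.1005, 0.2526]
ee_rot: [-3.133, 0.701, 3.1]
wrist_force: [0.2, 0.2, 0.6]
width: 0.0437
finger_force: 0.0
```

>>> servo_tool(
  plan=[
    [0.49, 0.69, 0.15, 0, 0, 0, 44],
    [0.49, 0.69, 0.15, 0, 0, 0, 44],
    [0.49, 0.69, 0.15, 0, 0, 0, 44],
    [0.49, 0.69, 0.15, 0, 0, 0, 44],
    [0.49, 0.69, 0.15, 0, 0, 0, 44],
  ],
)

```text
time: 6.32
tool_pos: [0.4001, 0.1659, 0.2121]
ee_rot: [-3.133, 0.705, 3.089]
wrist_force: [0.7, 0.1, 0.8]
width: 0.0441
finger_force: 0.0
```

Run:
```python
from h import *
p=np.load('pose.npy'); h,o=hc(p); print(h,o['joint_positions'],o['width'],rel(W(p,hp(.045,.094,.1))[0],hR(p)))
im=snap('wrist','w3.png'); d=robot.find_in('bolt_grip','wrist');print([(x['extent'],x['conf']) for x in d[:2]])
for y in(.092,.095,.098): print(np.round(wproj(W(p,[hp(.045,y,z) for z in(.022,.076)]))).tolist())
```

```text
[0.0397 0.0929 0.132 ] [ 0.55297682 -0.60467357  2.08634054 -0.43712152  1.09513774 -0.87276598] 0.04412480417153751 [-0.05   0.014  0.321 -0.006  0.005 -0.   ]
[([252.7, 210.4, 99.4, 44.1], 0.98), ([241.1, 359.2, 72.5, 35.1], 0.22)]
[[257.0, 194.0], [257.0, 216.0]]
[[260.0, 194.0], [261.0, 216.0]]
[[264.0, 194.0], [265.0, 216.0]]
```

View pics/w3.png

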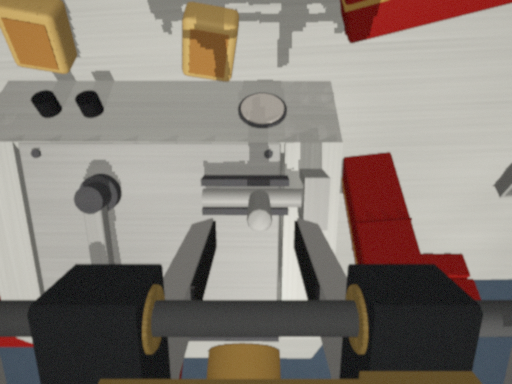

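Bolt peg tip at (260,218), i.e. y≈0.0945, between the fingers. The staple at (315,190) will be cleared with a smaller opening.

>>> servo_tool(
  plan=[
    [-0.06, 0.01, 0.25, 0, 0, 0, 36],
    [-0.06, 0.01, 0.5, 0, 0, 0, 36],
    [-0.06, 0.01, 0.76, 0, 0, 0, 36],
    [-0.06, 0.01, 0.76, 0, 0, 0, 36],
    [-0.06, 0.01, 0.76, 0, 0, 0, 36],
    [-0.06, 0.01, 0.76, 0, 0, 0, 36],
    [-0.06, 0.01, 0.76, 0, 0, 0, 36],
  ],
)

```text
time: 7.0
tool_pos: [0.454, 0.1639, 0.1604]
ee_rot: [-3.137, 0.709, 3.085]
wrist_force: [-0.1, 0.6, -0.1]
width: 0.0359
finger_force: 0.0
```

Run:
```python
from h import *
p=np.load('pose.npy'); h,o=hc(p); print(h,o['joint_positions'],o['width'],o['wrist_force'],rel(W(p,hp(.046,.0945,.055))[0],hR(p)))
```

```text
[0.0478 0.0938 0.0578] [ 0.45082865 -0.4586626   2.11178448 -0.42368808  0.89310081 -0.89540522] 0.03592879482606441 [-0.11257373  0.55964326 -0.07773105] [ 0.018  0.008  0.028 -0.005  0.007 -0.002]
```

>>> servo_tool(
  plan=[
    [0.02, 0, 0.02, 0, 0, 0, 0],
    [0.02, 0, 0.02, 0, 0, 0, 0],
    [0.02, 0, 0.02, 0, 0, 0, 0],
    [0.02, 0, 0.02, 0, 0, 0, 0],
    [0.02, 0, 0.02, 0, 0, 0, 0],
    [0.02, -0.09, 0.02, 0, 0, 0, 0],
    [0.02, -0.18, 0.02, 0, 0, 0, 0],
    [0.02, -0.27, 0.02, 0, 0, 0, 0],
    [0.02, -0.36, 0.02, 0, 0, 0, 0],
    [0.02, -0.43, 0.02, 0, 0, 0, 0],
    [0.02, -0.43, 0.02, 0, 0, 0, 0],
    [0.02, -0.43, 0.02, 0, 0, 0, 0],
  ],
)

```text
time: 8.0
tool_pos: [0.4505, 0.1216, 0.1559]
ee_rot: [-3.136, 0.706, 3.087]
wrist_force: [-2.8, 1.6, 1.9]
width: 0.0176
finger_force: 30.0
```

Run:
```python
from h import *
p=np.load('pose.npy'); h,o=hc(p); print(h,o['joint_positions'],o['width'],o['finger_force'],o['wrist_force'])
```

```text
[0.044  0.0514 0.0552] [ 0.31292634 -0.53375197  2.16220656 -0.31779028  0.8680703  -1.07599914] 0.01757227499130541 30.004224479198456 [-2.82361114  1.57133653  1.85564331]
```

>>> servo_tool(
  plan=[
    [0, -0.03, 0, 0, 0, 0, 0],
    [0, -0.03, 0, 0, 0, 0, 0],
    [0, -0.03, 0, 0, 0, 0, 0],
    [0, 0, 0, 0, 0, 0, 40],
    [0, 0, 0, 0, 0, 0, 40],
    [0, 0, 0, 0, 0, 0, 40],
    [0, 0, -0.3, 0, 0, 0, 40],
    [0, 0, -0.6, 0, 0, 0, 40],
    [0, 0, -1, 0, 0, 0, 40],
    [0, 0, -1, 0, 0, 0, 40],
  ],
)

```text
time: 8.83
tool_pos: [0.386, 0.1264, 0.24]
ee_rot: [-3.141, 0.717, 3.086]
wrist_force: [1.7, 1.2, 0.8]
width: 0.0398
finger_force: 0.0
```

Run:
```python
from h import *
p=np.load('pose.npy'); h,o=hc(p); print(h,o['joint_positions'],o['width'],o['finger_force'],o['wrist_force'])
im=snap('wrist','w4.png'); t=snap('top','t4.png')
cv2.imwrite('pics/w4b.png',np.hstack([im[:,:,::-1][:384,:],cv2.resize(t[98:248,260:372,::-1],(287,384))]))
for nm,P in dict(K=hp(.123,-.045,.076),B0=hp(.045,.0945,.076),B=hp(.045,.053,.076)).items(): print(nm,np.round(wproj(W(p,P))).tolist())
print('crank',rel(W(p,[[-.03,-.26,.3]])[0]+[.058,.004,0],R.from_euler('xyz',[np.pi,0,3.09])))
```

```text
[0.0485 0.0527 0.1611] [ 0.43029973 -0.73182397  2.09436716 -0.34483302  1.14576581 -1.04450495] 0.039801309230944625 0.0 [1.72633712 1.20864211 0.80805991]
K [[136.0, 292.0]]
B0 [[313.0, 200.0]]
B [[257.0, 200.0]]
crank [-1.832e+00 -3.046e+00  7.170e-01 -4.000e-03  4.520e-01 -2.000e-03]
```

View pics/w4b.png

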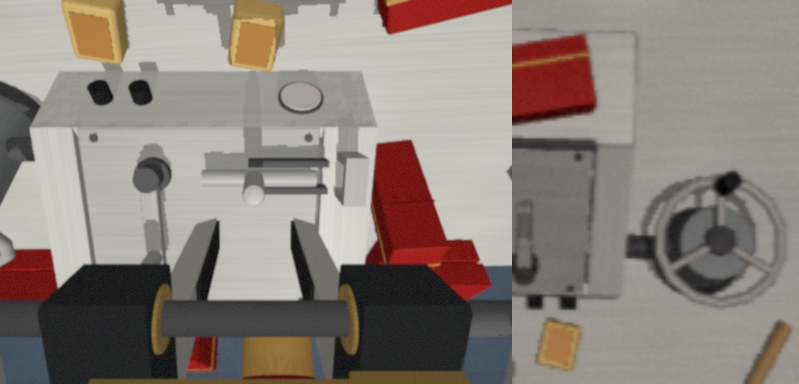

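Bolt drawn: the rod is clear of the staple and the peg tip is at (254,195). The crank grip is still on the far side of the wheel. Now I'll move to the crank.

>>> servo_tool(
  plan=[
    [-0.5, -0.2, 0, 0, 0, 0, 60],
    [-1, -0.4, 0, 0, 0, 0, 60],
    [-1, -0.75, 0, 0, 0, 0, 60],
    [-1, -1, 0, 0, 0, 0, 60],
    [-1, -1, 0, 0, 0, 0, 60],
  ],
)

```text
time: 9.35
tool_pos: [0.457, 0.0124, 0.2959]
ee_rot: [-3.13, 0.703, 3.074]
wrist_force: [0.3, -0.1, -0.8]
width: 0.0596
finger_force: 0.0
```

>>> servo_tool(
  plan=[
    [-0.4, -1, 0.25, 0, 0.452, 0, 50],
    [-0.4, -1, 0.25, 0, 0.452, 0, 50],
    [-0.4, -1, 0.25, 0, 0.452, 0, 50],
    [-0.4, -1, 0.25, 0, 0.452, 0, 50],
    [-0.4, -1, 0.25, 0, 0.452, 0, 50],
    [-0.4, -1, 0.25, 0, 0.452, 0, 50],
    [-0.4, -1, 0.25, 0, 0.452, 0, 50],
    [-0.4, -1, 0.25, 0, 0.452, 0, 50],
  ],
)

```text
time: 10.02
tool_pos: [0.4974, -0.0807, 0.3009]
ee_rot: [-3.137, -0.01, 3.084]
wrist_force: [-0.1, -0.2, -0.2]
width: 0.0504
finger_force: 0.0
```

Run:
```python
from h import *
p=np.load('pose.npy'); q,r,o=cur(); print(q,o['joint_positions'],o['wrist_force'])
print('crank',rel(W(p,[[-.03,-.26,.3]])[0]+[.058,-.0036,0],R.from_euler('xyz',[np.pi,0,3.09])))
```

```text
[ 0.49744121 -0.08073506  0.30093662] [-0.26919199 -0.01085485  1.31810339 -0.00663366  1.84304306 -1.78392496] [-0.06665268 -0.21221342 -0.2038795 ]
crank [-0.631 -1.12   0.008 -0.003 -0.006 -0.004]
```

>>> servo_tool(
  plan=[
    [-0.62, -1, 0, 0, 0, 0, 50],
    [-0.62, -1, 0, 0, 0, 0, 50],
    [-0.62, -1, 0, 0, 0, 0, 50],
    [-0.62, -1, 0, 0, 0, 0, 50],
    [-0.62, -1, 0, 0, 0, 0, 50],
    [-0.62, -1, 0, 0, 0, 0, 50],
  ],
)

```text
time: 10.52
tool_pos: [0.5519, -0.1835, 0.3049]
ee_rot: [-3.137, -0.004, 3.083]
wrist_force: [-0.4, 1.1, -0.2]
width: 0.0502
finger_force: 0.0
```

Run:
```python
from h import *
p=np.load('pose.npy'); q,r,o=cur(); print(q,o['joint_positions'],o['wrist_force'])
G=W(p,[[-.03,-.26,.22]])[0]+[.058,-.0036,0]
print('crank',G,rel(G,R.from_euler('xyz',[np.pi,0,3.09])))
im=snap('wrist','w5.png'); print([(x['extent'],x['conf']) for x in robot.find_in('crank_grip','wrist')[:2]])
print(wproj([G+[0,0,.02],G-[0,0,.042]]), wproj(W(p,[[-.03,-.26,.176]])))
```

```text
[ 0.55187748 -0.18346442  0.30487273] [-0.41488763  0.16032013  1.1278896  -0.00638637  1.85554279 -1.9293727 ] [-0.39151616  1.14561104 -0.15490819]
crank [ 0.5539589  -0.19615566  0.22      ] [-0.032 -0.121  0.849 -0.003 -0.003 -0.004]
[([241.0, 132.2, 168.7, 194.3], 0.81)]
[[237.75974607 211.0184877 ]
 [241.54524313 189.41181627]] [[241.37708562 122.83987087]]
```

View pics/w5.png

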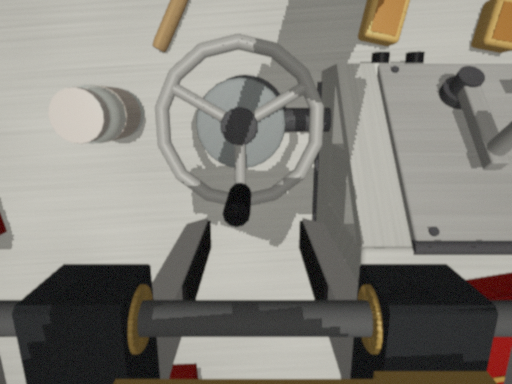

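The grip's top is at (237,213) and the wheel hub at (239,126), both matching the model. Going down.

>>> servo_tool(
  plan=[
    [-0.03, -0.12, 0, 0, 0, 0, 50],
    [-0.03, -0.12, 0.3, 0, 0, 0, 50],
    [-0.03, -0.12, 0.6, 0, 0, 0, 50],
    [-0.03, -0.12, 0.85, 0, 0, 0, 50],
    [-0.03, -0.12, 0.85, 0, 0, 0, 50],
    [-0.03, -0.12, 0.85, 0, 0, 0, 50],
    [-0.03, -0.12, 0.85, 0, 0, 0, 50],
  ],
)

```text
time: 11.2
tool_pos: [0.5554, -0.197, 0.222]
ee_rot: [-3.135, -0.002, 3.084]
wrist_force: [0.6, 0.4, -0.3]
width: 0.05
finger_force: 0.0
```

Run:
```python
from h import *
p=np.load('pose.npy'); q,r,o=cur(); print(q,o['joint_positions'],o['wrist_force'])
G=W(p,[[-.03,-.26,.22]])[0]+[.058,-.0036,0]
print('crank',G,rel(G,R.from_euler('xyz',[np.pi,0,3.09])))
```

```text
[ 0.55543826 -0.19704951  0.2219742 ] [-0.43327581  0.17502097  1.27379896 -0.00677124  1.69180878 -1.94733061] [ 0.61897116  0.42127946 -0.34888957]
crank [ 0.5539589  -0.19615566  0.22      ] [ 0.015  0.008  0.02  -0.004 -0.001 -0.004]
```

>>> servo_tool(
  plan=[
    [0.015, 0.01, 0.02, 0, 0, 0, 0],
    [0.015, 0.01, 0.02, 0, 0, 0, 0],
    [0.015, 0.01, 0.02, 0, 0, 0, 0],
    [0.015, 0.01, 0.02, 0, 0, 0, 0],
    [0.015, 0.01, 0.02, 0, 0, 0, 0],
    [0.015, 0.01, 0.02, 0, 0, 0, 0],
  ],
)

```text
time: 11.7
tool_pos: [0.5536, -0.197, 0.2187]
ee_rot: [-3.133, -0.003, 3.083]
wrist_force: [-0.5, -4.3, 2.5]
width: 0.0199
finger_force: 30.0
```

```bash
cat >> h.py <<'E'
def circ(angs):
    p=np.load('pose.npy'); q,r,o=cur(); A=W(p,[[-.03,-.26,.22]])[0]; print(np.round(q-A,4),'ang',np.degrees(np.arctan2(*(q-A)[1::-1])),'rad',np.hypot(*(q-A)[:2]),o['width'],o['wrist_force'],o['joint_positions'][5])
    for a in np.radians(angs):
        print(np.round(r.inv().apply(A+.058*np.array([np.cos(a),np.sin(a),0])+[0,0,q[2]-A[2]]-q)/.1,2)[:2].tolist())
E
python3 -c "
from h import *
circ(range(-18,-133,-15))"
```

```text
[ 0.0577 -0.0045 -0.0013] ang -4.440045704130682 rad 0.05782470548677076 0.019855245125800093 [-0.52123335 -4.27434418  2.4715985 ] -1.9464436435439785
[0.02, -0.14]
[0.07, -0.28]
[0.17, -0.4]
[0.28, -0.49]
[0.42, -0.55]
[0.57, -0.57]
[0.72, -0.55]
[0.86, -0.49]
```

>>> servo_tool(
  plan=[
    [0.02, -0.14, 0, 0, 0, 0, 0],
    [0.07, -0.28, 0, 0, 0, 0, 0],
    [0.17, -0.4, 0, 0, 0, 0, 0],
    [0.28, -0.49, 0, 0, 0, 0, 0],
    [0.42, -0.55, 0, 0, 0, 0, 0],
    [0.57, -0.57, 0, 0, 0, 0, 0],
    [0.57, -0.57, 0, 0, 0, 0, 0],
  ],
)

```text
time: 12.28
tool_pos: [0.4917, -0.2519, 0.2187]
ee_rot: [-3.132, -0.004, 3.081]
wrist_force: [-2.2, -6.0, -0.0]
width: 0.0194
finger_force: 30.0
```

```bash
python3 -c "
from h import *
circ(range(-108,-200,-15))"
```

```text
[-0.0042 -0.0593 -0.0013] ang -94.09117809103513 rad 0.05949085513023069 0.019447053313593858 [-2.22061364 -5.9617126  -0.02572468] -2.081179308731131
[0.14, 0.03]
[0.28, 0.09]
[0.4, 0.18]
[0.49, 0.3]
[0.55, 0.44]
[0.57, 0.59]
[0.56, 0.74]
```

Working well; continuing to about -183° and onward.

>>> servo_tool(
  plan=[
    [0.14, 0.03, 0, 0, 0, 0, 0],
    [0.28, 0.09, 0, 0, 0, 0, 0],
    [0.4, 0.18, 0, 0, 0, 0, 0],
    [0.49, 0.3, 0, 0, 0, 0, 0],
    [0.55, 0.44, 0, 0, 0, 0, 0],
    [0.57, 0.59, 0, 0, 0, 0, 0],
    [0.57, 0.59, 0, 0, 0, 0, 0],
  ],
)

```text
time: 12.87
tool_pos: [0.4385, -0.1857, 0.2186]
ee_rot: [-3.138, -0.006, 3.085]
wrist_force: [-4.2, 1.7, 2.5]
width: 0.0196
finger_force: 30.0
```

```bash
python3 -c "
from h import *
circ(range(-198,-290,-15))"
```

```text
[-0.0575  0.0069 -0.0014] ang 173.18842101212377 rad 0.057900146167677996 0.019601859506427233 [-4.16186399  1.68869553  2.51731769] -2.0298717587546222
[-0.02, 0.11]
[-0.07, 0.25]
[-0.17, 0.37]
[-0.29, 0.47]
[-0.43, 0.52]
[-0.58, 0.54]
[-0.73, 0.53]
```

>>> servo_tool(
  plan=[
    [-0.02, 0.11, 0, 0, 0, 0, 0],
    [-0.07, 0.25, 0, 0, 0, 0, 0],
    [-0.17, 0.37, 0, 0, 0, 0, 0],
    [-0.29, 0.47, 0, 0, 0, 0, 0],
    [-0.43, 0.52, 0, 0, 0, 0, 0],
    [-0.58, 0.54, 0, 0, 0, 0, 0],
    [-0.58, 0.54, 0, 0, 0, 0, 0],
  ],
)

```text
time: 13.45
tool_pos: [0.503, -0.1367, 0.2186]
ee_rot: [-3.136, -0.002, 3.085]
wrist_force: [0.5, -0.1, 3.3]
width: 0.0196
finger_force: 30.0
```

```bash
python3 -c "
from h import *
circ(list(range(-288,-360,-15))+[-361,-364])"
```

```text
[ 0.007   0.0558 -0.0014] ang 82.82010028878378 rad 0.05628667661760427 0.019553110966696846 [ 0.53562819 -0.07931341  3.33417297] -1.8853171540255949
[-0.11, -0.0]
[-0.25, -0.06]
[-0.37, -0.15]
[-0.46, -0.27]
[-0.52, -0.41]
[-0.54, -0.54]
[-0.54, -0.57]
```

>>> servo_tool(
  plan=[
    [-0.11, 0, 0, 0, 0, 0, 0],
    [-0.25, -0.06, 0, 0, 0, 0, 0],
    [-0.37, -0.15, 0, 0, 0, 0, 0],
    [-0.46, -0.27, 0, 0, 0, 0, 0],
    [-0.52, -0.41, 0, 0, 0, 0, 0],
    [-0.54, -0.54, 0, 0, 0, 0, 0],
    [-0.54, -0.57, 0, 0, 0, 0, 0],
    [-0.54, -0.57, 0, 0, 0, 0, 0],
    [-0.54, -0.57, 0, 0, 0, 0, 0],
  ],
)

```text
time: 14.2
tool_pos: [0.5534, -0.1969, 0.2187]
ee_rot: [-3.136, 0.001, 3.084]
wrist_force: [5.2, 0.7, 3.6]
width: 0.0196
finger_force: 30.0
```

```bash
python3 -c "
from h import *
circ([])"
```

```text
[ 0.0574 -0.0043 -0.0013] ang -4.313346604716679 rad 0.057584232506548205 0.019554994189754333 [5.22569998 0.66241054 3.64272204] -1.9493192946927091
```

Full turn done. I'll release, rise and check.

>>> servo_tool(
  plan=[
    [0, 0, 0, 0, 0, 0, 50],
    [0, 0, 0, 0, 0, 0, 50],
    [0, 0, 0, 0, 0, 0, 50],
    [0, 0, 0, 0, 0, 0, 50],
    [0, 0, -0.3, 0, 0, 0, 50],
    [0, 0, -0.6, 0, 0, 0, 50],
    [0, 0, -1, 0, 0, 0, 50],
    [0, 0, -1, 0, 0, 0, 50],
    [0, 0, -1, 0, 0, 0, 50],
    [0, 0, -1, 0, 0, 0, 50],
  ],
)

```text
time: 15.03
tool_pos: [0.5515, -0.196, 0.3172]
ee_rot: [-3.136, -0.005, 3.084]
wrist_force: [0.4, -0.5, 0.2]
width: 0.0498
finger_force: 0.0
```

Run:
```python
from h import *
print(cur()[2]['tool_pos'],cur()[2]['wrist_force'])
t=snap('top','t6.png');s=snap('scene','s6.png')
f=lambda i,r0,r1,c0,c1:cv2.resize(i[r0:r1,c0:c1,::-1],(400,400*(r1-r0)//(c1-c0)))
a=f(t,90,270,150,390);b=f(s,120,300,130,370)
cv2.imwrite('pics/f6.png',np.hstack([a,b]))
```

```text
[ 0.55154111 -0.19604912  0.31717578] [ 0.40121339 -0.51496045  0.18886001]
```

View pics/f6.png

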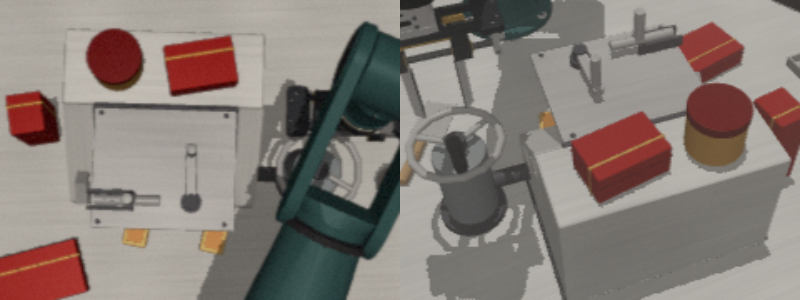

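The hatch stands level, with the keeper pointing up the slope and the bolt drawn. The bystanders look unmoved and the gripper is clear.

```bash
python3 -c "
from h import *
print(robot.close_job())"
```

```text
the job is handed in; nothing more can be done
None
```

I swung the keeper clear, drew the bolt and cranked the handwheel one full turn clockwise; the last pictures show the hatch level, nothing around it visibly moved and the gripper clear, and I handed the job in at about 15 s (it returned no verdict).

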